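# Shakers out of the deep canisters, lids snapped back on

### The arm

A 7-joint arm with a two-finger parallel gripper is mounted at the origin on the work surface; the furniture and walls round the work are solid. World frame = base frame: x ahead of the robot, y to its left, z up, the work surface at z = 0. Lengths are in m, angles in rad, forces in N, time in s.
With the tool pointing down it reaches from about 0.425 to 0.925 m from the base axis. Payload 6.8 kg.
Tool frame: the origin (TCP) lies at the very end of the fingers, on their centre line; the grasp point (between the pads) lies r.pinch_z behind it (r.pinch_z is the distance from the TCP to the grasp point, in m); z points along the fingers, y is the line along which they close (so a half turn about z gives the same grasp; the last joint's range is limited). The gripper opens to 85 mm and grips with 20 to 120 N. Pads are 22 mm wide; open, the fingers measure 114 mm over their backs; the gripper's body (76 mm by 85 mm) begins 54 mm behind the grasp point. The pads swing forward as they close: fully open they stand 13 mm farther back than shut.
Start: joints at [1.093, 0.477, 0.022, 1.555, -0.011, 1.109, -0.083], TCP at [0.244, -0.629, 0.231] pointing down, gripper open.
Joint ranges: [-2.96, 2.96], [-0.34, 2.1], [-1.41, 1.46], [0.24, 2.44], [-1.37, 4.51], [0.17, 1.92], [-2.96, 2.96]. Speed limits (rad/s): [2.39, 2.39, 3.14, 3.14, 3.14, 3.14, 3.14].

### API

Orientations are given as a rotation vector (axis times angle).
In Python, from bench import status, grab_frame, camera_model, r gives the robot as it stands. The module is installed in compiled form; this text tells all that it offers.
- The arm moves only by the shell command python3 -m creep 'ROWS' [FORCE]. ROWS is text: rows parted by semicolons, each of 7 numbers parted by spaces: the turn, a rotation vector about the tool's x, y, z in rad, then the shift along the tool's x, y, z in mm, then the opening, from -1 (shut) to 1 (fully open). In form: rx ry rz tx ty tz fingers; .... A call has 1 to 10 rows; each row is the pose to reach, as a shift and turn from the pose commanded when the call began, along the tool's axes at that moment; what a row does not reach only later rows make up. A row lasts 1/8 s, in which the tool goes at most 62.5 mm and 10.7 degrees, less where a joint would pass 70% of its speed; a pose out of reach is approached as far as the arm can. A call with a gripper value outside its range is refused whole. The fingers move at their own pace and stop on an object; FORCE is the grip in N (left out, the last holds). Time passes only in rows, so rows that repeat a pose let the fingers close. It gives the time, the measured TCP pose, the force, the opening and the grip force at its end, in the units of the state.
- status.get_obs(): the state, without advancing time (a new reading comes with each control period).
- grab_frame(name): name is "side" or "top" or "wrist"; returns (picture, depth): 400x640x3 uint8, red, green, blue; 400x640 float32, m along the optical axis (not along the pixel's ray), 0 where there is no reading.
- camera_model(name): a dict with "K" (3x3 intrinsics, pixels), "D" ([k1, k2, p1, p2, k3] as OpenCV has them; the pictures are not rectified), "rvec" (rotation vector, rad) and "tvec" (3), from world to camera coordinates, as OpenCV has them. Camera axes: x right, y down, z forward; pixel columns grow to the right and rows downward; lengths in m; the calibration is good to about 2 mm. A picture is of the moment at which its call begins: read the wrist's pose just before it. camera_model takes no time and is no camera call; for the wrist camera it gives the pose at the moment of the call.
- r.hand_in(): hands the job in; it is judged then, once.
The state is a dict: "clock": time; "joints": joint angles; "qvel": joint speeds; "tau": joint torques, N m; "tcp_pos": TCP position; "orientation": TCP orientation; "contact_force": force on the tool from outside, world axes, zero at the start; "moment": the same for the moment, N m; "grip_width": finger opening in m; "gripper_force": force on a finger pad.
Only numpy, scipy, OpenCV 4.12 (cv2) and the standard library are available. Lean on these libraries where they do the work, as an engineer would, in place of code of your own. Each camera call takes 0.05 s, during which the arm holds its last target. There are 200 camera calls.

### The job

Get the salt and pepper shakers out of the deep stoneware canisters and stand every one of them upright on the wooden board, without letting one fall over. Close all three canisters, any that was empty too, with the wooden lids, each pressed down until it snaps home with its flange flat on the rim. The stoneware is brittle, so go in with the fingers nearly shut, spread them only as far as needed inside and do not strain the canisters; leave everything else where it stands.

Things in the scene. Friction and masses are not known exactly. Their poses are not given: they have to be found in the camera images.
- canister_1: white round stoneware canister, open at the top, fixed where it stands (place varies); 104 mm outer diameter, 116 mm high, walls 5 mm, 94 mm inner diameter, inner floor 6 mm above its underside, 110 mm deep inside. Origin at the centre of the underside, z up.
- canister_1_mouth (a point): centre of the mouth of canister_1, level with its rim, 116 mm above the worktop; z up. Three sprung steel balls, catches for the lid, 12 mm below the rim, stand 4.5 mm proud of the inner wall and yield outward under about 1.5 N. A lid laid on stops about 10 mm short, on them; pressed down on its knob with 5 to 10 N it snaps home, flange on the rim, knob point 21 mm above this point.
- canister_2: white round stoneware canister, open at the top, fixed where it stands (place varies); 104 mm outer diameter, 116 mm high, walls 5 mm, 94 mm inner diameter, inner floor 6 mm above its underside, 110 mm deep inside. Origin at the centre of the underside, z up.
- canister_2_mouth (a point): centre of the mouth of canister_2, level with its rim, 116 mm above the worktop; z up. Three sprung steel balls, catches for the lid, 12 mm below the rim, stand 4.5 mm proud of the inner wall and yield outward under about 1.5 N. A lid laid on stops about 10 mm short, on them; pressed down on its knob with 5 to 10 N it snaps home, flange on the rim, knob point 21 mm above this point.
- canister_3: white round stoneware canister, open at the top, fixed where it stands (place varies); 104 mm outer diameter, 116 mm high, walls 5 mm, 94 mm inner diameter, inner floor 6 mm above its underside, 110 mm deep inside. Origin at the centre of the underside, z up.
- canister_3_mouth (a point): centre of the mouth of canister_3, level with its rim, 116 mm above the worktop; z up. Three sprung steel balls, catches for the lid, 12 mm below the rim, stand 4.5 mm proud of the inner wall and yield outward under about 1.5 N. A lid laid on stops about 10 mm short, on them; pressed down on its knob with 5 to 10 N it snaps home, flange on the rim, knob point 21 mm above this point.
- lid_1_knob (a point): loose wooden lid, 100 g, lying knob up; any lid fits any canister. Flange 104 mm diameter, 8 mm thick; below it a plug 18 mm long, 80 mm diameter, with an 88 mm grey bead at its lower end; on top an upright round knob 24 mm diameter, 26 mm high. This point is the knob's centre: 39 mm above the underside of the plug, 21 mm above that of the flange, 13 mm below the knob's top; z along the knob.
- lid_2_knob (a point): loose wooden lid, 100 g, lying knob up; any lid fits any canister. Flange 104 mm diameter, 8 mm thick; below it a plug 18 mm long, 80 mm diameter, with an 88 mm grey bead at its lower end; on top an upright round knob 24 mm diameter, 26 mm high. This point is the knob's centre: 39 mm above the underside of the plug, 21 mm above that of the flange, 13 mm below the knob's top; z along the knob.
- lid_3_knob (a point): loose wooden lid, 100 g, lying knob up; any lid fits any canister. Flange 104 mm diameter, 8 mm thick; below it a plug 18 mm long, 80 mm diameter, with an 88 mm grey bead at its lower end; on top an upright round knob 24 mm diameter, 26 mm high. This point is the knob's centre: 39 mm above the underside of the plug, 21 mm above that of the flange, 13 mm below the knob's top; z along the knob.
- shaker_1_mid (a point): salt or pepper shaker, may be absent (2 or 3 of the 3 are there); clear body and grey cap, 44 mm diameter, 90 mm high, 100 g; the cap, its top 24 mm, is 34 mm in diameter. It starts upright near the middle of the floor of canister_1, its top 20 mm below the rim. This point is its centre, 45 mm above its base; z points to the cap.
- shaker_2_mid (a point): salt or pepper shaker, may be absent (2 or 3 of the 3 are there); clear body and grey cap, 44 mm diameter, 90 mm high, 100 g; the cap, its top 24 mm, is 34 mm in diameter. It starts upright near the middle of the floor of canister_2, its top 20 mm below the rim. This point is its centre, 45 mm above its base; z points to the cap.
- shaker_3_mid (a point): salt or pepper shaker, may be absent (2 or 3 of the 3 are there); clear body and grey cap, 44 mm diameter, 90 mm high, 100 g; the cap, its top 24 mm, is 34 mm in diameter. It starts upright near the middle of the floor of canister_3, its top 20 mm below the rim. This point is its centre, 45 mm above its base; z points to the cap.
- board_top (a point): wooden chopping board lying on the worktop, fixed (place and turn vary), 220 mm along its x, 330 mm along its y, 22 mm thick. This point is the centre of its top face, z up; the board is empty at the start.
- storage_jar: bystander: glass storage jar with a metal lid, 66x72x102 mm, behind the canisters; origin at the centre of its underside
- spice_jar: bystander: spice jar with a red cap, 45x45x106 mm, behind the canisters; origin at the centre of its underside
- garlic: bystander: garlic bulb, 48x50x51 mm, on the left; origin at the centre of its underside
Mind the look-alikes: they are no part of the job. What is shaped like the part that bears shaker_2_mid but orange or pink is not meant. What is shaped like the part that bears shaker_1_mid but turquoise is not meant.

How it is judged:
By the outcome, as a careful person would: the job done as asked, in the order asked, and still so for the second after the job is handed in, with the robot touching nothing.
Of shaker_1, shaker_2, shaker_3 only 2 to 3 are there at a start; the rules pass over those that are not, and their reading is None.
At some moment in a run one of lid_1, lid_2, lid_3 may be knocked a few centimetres aside while the robot is not near it.
It also fails if it takes over 208 s, if anything falls off the work surface, if the arm or the gripper's body presses on something with over 40 N, if the wrist force passes 120 N, or if a joint passes its speed limit or range.

## Working session

There is one attempt and no reset: what is moved stays moved. The work goes in short steps, Python scripts to look and compute and a shell command to move; the robot and the scene stay as the last step left them, time stands still between calls to the robot, and variables do not carry over. Pictures are saved under pics/ and viewed, at most 14 in all, crops included, and the job is handed in when it is done.

```bash
mkdir -p pics; cat > h.py <<'E'
import numpy as np, cv2
from bench import status, grab_frame, camera_model, r
from scipy.spatial.transform import Rotation as R
def cloud(name):
    m=camera_model(name); im,d=grab_frame(name)
    h,w=d.shape; u,v=np.meshgrid(np.arange(w),np.arange(h))
    p=cv2.undistortPoints(np.stack([u,v],-1).reshape(-1,1,2).astype(float),np.array(m['K']),np.array(m['D'])).reshape(h,w,2)
    c=np.dstack([p[...,0]*d,p[...,1]*d,d]); Rm=cv2.Rodrigues(np.array(m['rvec'],float))[0]
    W=(c-np.array(m['tvec']).ravel())@Rm
    W[d==0]=np.nan
    return im,W
def save(im,n): cv2.imwrite('pics/'+n,im[...,::-1])
E
python3 - <<'E'
from h import *
o=status.get_obs(); print({k:np.round(v,3) for k,v in o.items()}, r.pinch_z)
for n in ['top','side']:
    im,W=cloud(n); save(im,n+'1.png'); np.savez(n+'1.npz',im=im,W=W)
E
```

```text
{'clock': np.float64(0.0), 'joints': array([ 1.093,  0.478,  0.022,  1.556, -0.011,  1.109, -0.083]), 'qvel': array([-0.003,  0.001, -0.001, -0.001,  0.   ,  0.001, -0.001]), 'tau': array([-0.0000e+00, -5.9645e+01,  1.6080e+00, -2.8120e+01,  1.3000e-02,
        9.0000e-03,  0.0000e+00]), 'tcp_pos': array([ 0.244, -0.629,  0.23 ]), 'orientation': array([-3.086e+00, -5.770e-01,  1.000e-03]), 'contact_force': array([-0.196,  0.019, -0.454]), 'moment': array([-0.003, -0.031, -0.022]), 'gripper_force': np.float64(0.0), 'grip_width': np.float64(0.085)} 0.0187
```

View pics/top1.png

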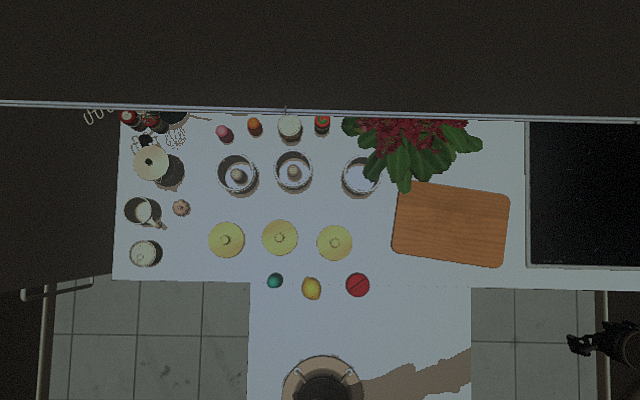

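View pics/side1.png

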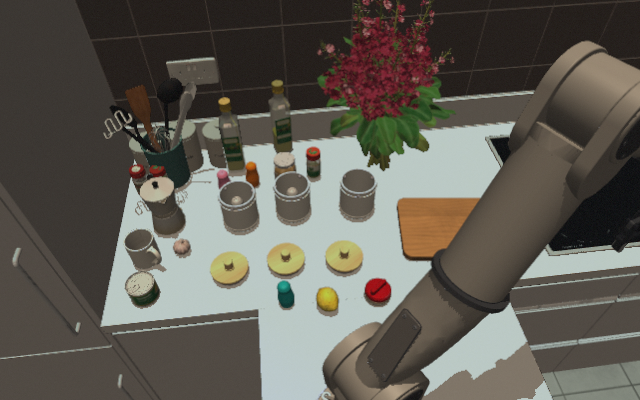

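Top view: canisters at about (238,174), (293,171) and (361,176), the left two with a shaker and the right one apparently empty. Lids are at (226,240), (280,238) and (334,243), the board at (451,224), and the plant hangs over near the right canister.

```bash
cat > meas.py <<'E'
from h import *
def rimfit(P):
    # ransac-free robust circle r<=.052: least squares with fixed radius
    from scipy.optimize import least_squares
    f=lambda c: np.maximum(0,np.abs(np.hypot(P[:,0]-c[0],P[:,1]-c[1])-.0495)-.0025)
    s=least_squares(f,P.mean(0),loss='soft_l1',f_scale=.002); return s.x, np.abs(f(s.x)).mean(),len(P)
def box(W,u,v,s): return W[v-s:v+s,u-s:u+s].reshape(-1,3)
E
python3 - <<'E'
from meas import *
d=np.load('top1.npz'); W=d['W']
for u,v in [(238,174),(293,171),(361,176)]:
    p=box(W,u,v,26); z=p[:,2]
    q=p[(z>.108)&(z<.124)]; c,e,n=rimfit(q[:,:2]); print('can',c.round(4),e,n,'z',np.median(q[:,2]))
    rr=np.hypot(p[:,0]-c[0],p[:,1]-c[1])
    s=p[(rr<.04)&(z>.085)&(z<.105)]; print('  shaker',len(s),s.mean(0).round(4) if len(s) else '', 'inside zs',np.percentile(z[rr<.04],[5,50,95]).round(3))
    hi=p[z>.13]; print('  above',len(hi))
for u,v in [(226,240),(280,238),(334,243)]:
    p=box(W,u,v,22); z=p[:,2]; f=p[(z>.018)&(z<.034)]; k=p[(z>.042)&(z<.065)]
    print('lid',((f[:,:2].min(0)+f[:,:2].max(0))/2).round(4),np.median(f[:,2]),'knob',np.median(k,0).round(4),len(k))
p=box(W,451,224,62); z=p[:,2]; b=p[(z>.014)&(z<.03)]; r_=cv2.minAreaRect(b[:,:2].astype(np.float32)); print('board',r_,np.median(b[:,2]), cv2.boxPoints(r_))
q=W.reshape(-1,3); q=q[(q[:,2]>.12)&(q[:,0]>.3)&(q[:,0]<.85)&(np.abs(q[:,1])<.6)]
# plant extents per canister 3 / board
for y in np.arange(-.5,.15,.05):
    s=q[(q[:,1]>y)&(q[:,1]<y+.05)]; print(round(y,2),len(s),s[:,0].min().round(3) if len(s) else '', s[s[:,0].argmin(),2].round(3) if len(s) else '', s[:,2].max().round(3) if len(s) else '')
E
```

```text
can [0.6286 0.2551] 0.0001237717768128968 258 z 0.11565178873984444
  shaker 106 [0.6259 0.2549 0.0927] inside zs [0.003 0.01  0.096]
  above 0
can [0.6439 0.0979] 0.000130882546712372 239 z 0.11576093010402211
  shaker 106 [0.6415 0.0974 0.0922] inside zs [0.003 0.009 0.095]
  above 0
can [ 0.633  -0.0951] 9.779982760467465e-05 192 z 0.11618309227474426
  shaker 0  inside zs [0.004 0.287 0.335]
  above 557
lid [0.4425 0.2882] 0.026547173010519724 knob [0.4435 0.2872 0.0511] 61
lid [0.4532 0.1337] 0.026720958091209095 knob [0.4531 0.1347 0.0513] 55
lid [ 0.4411 -0.0263] 0.026785125144523303 knob [ 0.4424 -0.0252  0.0523] 54
board ((0.5068114995956421, -0.3678349256515503), (0.33314964175224304, 0.21962986886501312), 82.71710968017578) 0.02180334882159952 [[ 0.3767661  -0.51914483]
 [ 0.59462404 -0.54698694]
 [ 0.6368569  -0.21652502]
 [ 0.41899896 -0.18868291]]
-0.5 9 0.639 0.707 0.708
-0.45 304 0.636 0.734 0.78
-0.4 974 0.635 0.733 0.853
-0.35 1997 0.635 0.73 0.925
-0.3 4078 0.613 0.332 0.998
-0.25 6394 0.595 0.293 1.062
-0.2 7674 0.564 0.269 1.062
-0.15 7217 0.59 0.295 1.059
-0.1 6712 0.583 0.122 1.058
-0.05 5882 0.61 0.122 1.053
-0.0 5627 0.635 0.734 1.051
0.05 5520 0.624 0.121 1.047
0.1 5445 0.592 0.12 1.043
```

```bash
python3 - <<'E'
from meas import *
t=np.load('top1.npz')['W'].reshape(-1,3); s=np.load('side1.npz')['W'].reshape(-1,3)
for nm,q in (('top',t),('side',s)):
  print(nm,'rows x .54..; cols y from 0.06 down to -.26: min/max z (cm) over 0.13')
  q=q[(q[:,2]>.13)&(q[:,2]<.7)]
  for x in np.arange(.54,.74,.02):
    L=[]
    for y in np.arange(.04,-.27,-.02):
      c=q[(q[:,0]>=x)&(q[:,0]<x+.02)&(q[:,1]>=y)&(q[:,1]<y+.02)]
      L.append(f'{c[:,2].min()*100:2.0f}/{c[:,2].max()*100:2.0f}' if len(c)>2 else '  .  ')
    print(round(x,2),' '.join(L))
im=np.load('side1.npz')['im']; save(cv2.resize(im[150:230,220:400],None,fx=4,fy=4,interpolation=2),'sidecrop.png')
W=np.load('side1.npz')['W']; p=W[170:215,335:382].reshape(-1,3); rr=np.hypot(p[:,0]-.633,p[:,1]+.0951)
print('side inside can3',np.percentile(p[rr<.04,2],[1,50,99]).round(3),(rr<.04).sum())
E
```

```text
top rows x .54..; cols y from 0.06 down to -.26: min/max z (cm) over 0.13
0.54   .     .     .     .     .     .     .     .     .     .     .     .     .     .     .     .  
0.56   .     .     .     .     .     .     .     .     .     .     .   27/28 26/27   .     .     .  
0.58   .     .     .     .     .     .     .   29/30 26/29   .   29/30 27/29 26/27 28/28 28/30   .  
0.6   .     .     .     .     .     .   30/31 25/31 27/30 29/32 29/32 27/30 26/30 25/30 28/34 29/34
0.62   .     .     .     .     .     .     .   30/32 29/34 29/32 22/32 30/31 27/31 29/34 29/34 30/34
0.64   .     .     .     .     .     .     .   26/33 28/36 30/36 30/35 30/31 29/38 29/38 30/35 33/36
0.66   .     .     .     .     .     .   32/34 28/34 28/39 30/39 30/35 30/50 28/50 29/48 33/36 34/36
0.68   .     .     .     .     .     .   31/40 31/40 22/41 24/41 29/43 29/50 28/51 32/48 33/36 33/37
0.7   .     .     .     .     .   23/40 24/40 30/40 30/41 36/41 31/43 31/44 25/45 34/42 32/43 30/42
0.72   .     .     .     .   21/23 22/38 25/37 28/38 30/36 34/38 34/39   .     .     .   36/39 35/37
side rows x .54..;
[... 400 characters left out ...]
29/30 24/31 24/30 29/32 22/31 22/30 23/30 25/29 24/34 26/34
0.62   .     .     .     .     .     .     .   24/32 26/31 29/32 22/31 22/31 23/31 26/34 26/34 22/34
0.64   .     .     .     .     .     .     .   32/32 30/36 19/36 17/35 30/31 27/38 29/38 30/35 24/35
0.66   .     .     .     .     .     .   32/33 32/39 30/39 19/39 18/35 30/49 29/50 29/48 30/35 34/37
0.68   .     .     .     .     .     .   32/40 29/40 28/41 30/41 22/43 30/49 28/50 28/48 33/36 33/40
0.7   .     .     .     .     .   22/39 24/40 24/58 28/56 30/41 32/43 30/45 27/46 28/46 33/53 33/54
0.72   .     .     .     .   21/34 21/40 25/58 24/59 25/58 28/53 33/47 33/44 27/45 34/49 33/54 33/53
side inside can3 [0.07 0.07 0.07] 1
```

View pics/sidecrop.png

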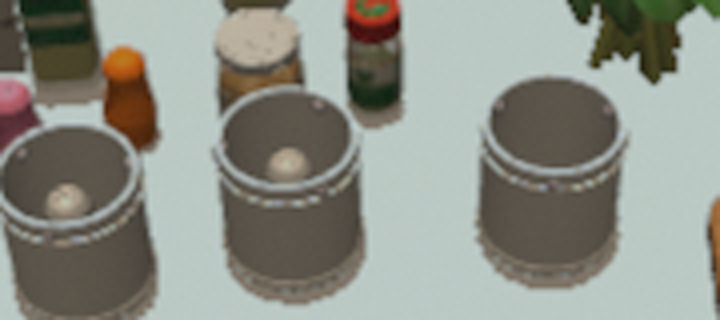

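Crop: the white caps sit inside the left two canisters (about (65,200) and (288,165)) and the right one at (553,130) is empty, with leaves hanging above it. That means two shakers to move. For the canister under the plant I'll come in with a tilted tool.

```bash
cat > go.py <<'E'
# usage: go.py x y z yaw_deg [tilt_deg az_deg] [p]: row from present pose. closing line at yaw; tilt: tool body leans towards azimuth az (closing line then perp. to az)
import sys
from h import *
def target(yaw,tilt=0,az=0):
    c=R.from_euler('z',yaw,degrees=True)*R.from_euler('x',180,degrees=True) # tool z down, tool y at yaw-90
    c=R.from_euler('z',90,degrees=True)*c
    a=np.radians(az); ax=np.array([-np.sin(a),np.cos(a),0])*np.radians(tilt)
    return R.from_rotvec(ax)*c
o=status.get_obs(); p0=np.array(o['tcp_pos']); R0=R.from_rotvec(o['orientation'])
if __name__=='__main__':
    a=[float(s) for s in sys.argv[1:]]
    for k in (0,180):
        T=target(a[3]+k,*a[4:6]); rv=(R0.inv()*T).as_rotvec(); t=R0.inv().apply(np.array(a[:3])-p0)*1e3
        print('turn',rv.round(3),'shift',t.round(1),'| n rows',max(np.linalg.norm(rv)/.186,np.linalg.norm(t)/62).round(1))
E
python3 go.py .627 .255 .2 90; python3 go.py .627 .255 .2 112;python3 - <<'E'
from h import *
M=R.from_rotvec(status.get_obs()['orientation']).as_matrix(); print(M.round(2)); 
m=camera_model('wrist'); print(m['K'],(-cv2.Rodrigues(np.array(m['rvec']))[0].T@np.array(m['tvec']).ravel()).round(3))
E
```

```text
turn [-1.000e-03 -2.000e-03 -2.772e+00] shift [ 676.8 -685.5   31.5] | n rows 15.5
turn [-0.002  0.     0.37 ] shift [ 676.8 -685.5   31.5] | n rows 15.5
turn [0.000e+00 3.000e-03 3.127e+00] shift [ 676.8 -685.5   31.5] | n rows 16.8
turn [-0.002  0.    -0.014] shift [ 676.8 -685.5   31.5] | n rows 15.5
[[ 0.93  0.36 -0.  ]
 [ 0.36 -0.93  0.  ]
 [-0.   -0.   -1.  ]]
[[311.08215953   0.         318.50436638]
 [  0.         311.08215953 197.19941481]
 [  0.           0.           1.        ]] [ 0.313 -0.603  0.372]
```

```bash
python3 -m creep '0 0 0.37 300 -300 0 -0.8; 0 0 0.37 300 -300 0 -0.8; 0 0 0.37 300 -300 0 -0.8; 0 0 0.37 300 -300 0 -0.8; 0 0 0.37 300 -300 0 -0.8; 0 0 0.37 300 -300 0 -0.8; 0 0 0.37 300 -300 0 -0.8; 0 0 0.37 300 -300 0 -0.8; 0 0 0.37 300 -300 0 -0.8'
python3 go.py .627 .255 .2 90
```

```text
clock: 1.23
tcp_pos: [0.4148, -0.2417, 0.2311]
orientation: [3.141, -0.001, -0.001]
contact_force: [0.3, 0.0, 0.1]
grip_width: 0.0085
gripper_force: 0.0
turn [ 1.000e-03 -0.000e+00  3.141e+00] shift [ 212.  -496.8   30.9] | n rows 16.9
turn [ 0.     0.001 -0.   ] shift [ 212.  -496.8   30.9] | n rows 8.7
```

```bash
python3 -m creep '0 0 0 212 -497 31 -0.8; 0 0 0 212 -497 31 -0.8; 0 0 0 212 -497 31 -0.8; 0 0 0 212 -497 31 -0.8; 0 0 0 212 -497 31 -0.8; 0 0 0 212 -497 31 -0.8; 0 0 0 212 -497 31 -0.8; 0 0 0 212 -497 31 -0.8; 0 0 0 212 -497 31 -0.8; 0 0 0 212 -497 31 -0.8'
python3 - <<'E'
from h import *
print(status.get_obs()['tcp_pos'],status.get_obs()['joints'].round(2))
im,W=cloud('wrist'); save(im,'w1.png')
for c in ((.6286,.2551),(.6439,.0979)):
    q=W.reshape(-1,3); rr=np.hypot(q[:,0]-c[0],q[:,1]-c[1])
    s=q[(rr<.03)&(q[:,2]>.088)&(q[:,2]<.102)]; rim=q[(rr<.06)&(abs(q[:,2]-.116)<.004)]
    print(len(s), (s.min(0)+s.max(0))/2 if len(s) else '', len(rim),np.median(rim[:,2]) if len(rim) else '', (rim.min(0)+rim.max(0))/2 if len(rim) else '')
E
```

```text
clock: 2.48
tcp_pos: [0.6278, 0.258, 0.199]
orientation: [-3.14, -0.003, 0.002]
contact_force: [-0.6, -0.6, -0.4]
grip_width: 0.0082
gripper_force: 0.0
[0.62784066 0.25796751 0.19897542] [-0.25  0.53 -0.33  1.56  0.19  1.08 -2.2 ]
881 [0.62713566 0.2584877  0.0920265 ] 2371 0.11504087926499096 [0.62902089 0.25606015 0.11470741]
911 [0.64264291 0.09831167 0.09220894] 3278 0.11496280862627978 [0.64358647 0.09766172 0.11488877]
```

View pics/w1.png

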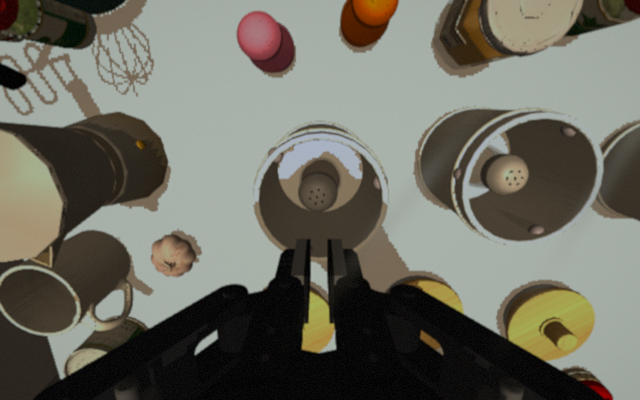

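```bash
python3 -m creep '0 0 0 0 1 50 -0.8; 0 0 0 0 1 80 -0.8; 0 0 0 0 1 96 -0.8; 0 0 0 0 1 96 0.06; 0 0 0 0 1 96 0.06; 0 0 0 0 1 96 0.06; 0 0 0 0 1 105 0.06; 0 0 0 0 1 115 0.06; 0 0 0 0 1 123 0.06; 0 0 0 0 1 123 0.06' 30
```

```text
clock: 3.78
tcp_pos: [0.6267, 0.2544, 0.076]
orientation: [3.141, -0.0, -0.003]
contact_force: [0.4, -0.4, 1.0]
grip_width: 0.0452
gripper_force: 0.0
```

```bash
python3 -m creep '0 0 0 0 0 0 -0.4; 0 0 0 0 0 0 -0.4; 0 0 0 0 0 0 -0.4; 0 0 0 0 0 0 -0.4; 0 0 0 0 0 -10 -0.4; 0 0 0 0 0 -30 -0.4; 0 0 0 0 0 -60 -0.4; 0 0 0 0 0 -100 -0.4; 0 0 0 0 0 -150 -0.4; 0 0 0 0 0 -170 -0.4' 40; python3 go.py .46 .05 .245 90
```

```text
clock: 5.03
tcp_pos: [0.6288, 0.2557, 0.2526]
orientation: [-3.139, 0.0, -0.01]
contact_force: [0.0, 0.4, -1.4]
grip_width: 0.0314
gripper_force: 39.7
turn [-0.01   0.005  3.141] shift [-168.8  205.8    5.9] | n rows 16.9
turn [-0.003 -0.006 -0.   ] shift [-168.8  205.8    5.9] | n rows 4.3
```

```bash
python3 -m creep '0 0 0 -20 25 0 -0.4; 0 0 0 -50 60 0 -0.4; 0 0 0 -85 105 0 -0.4; 0 0 0 -120 150 0 -0.4; 0 0 0 -155 195 0 -0.4; 0 0 0 -165 245 0 -0.4; 0 0 0 -165 295 0 -0.4; 0 0 0 -165 345 0 -0.4; 0 0 0 -165 395 0 -0.4; 0 0 0 -165 440 0 -0.4' 
python3 -m creep '0 0 0 0 45 0 -0.4; 0 0 0 0 95 0 -0.4; 0 0 0 0 145 0 -0.4; 0 0 0 0 190 0 -0.4; 0 0 0 0 225 0 -0.4; 0 0 0 0 250 0 -0.4; 0 0 0 0 262 0 -0.4; 0 0 0 0 262 0 -0.4' 
python3 - <<'E'
from h import *
print(status.get_obs()['joints'].round(2))
im,W=cloud('side'); save(im[150:380,250:640],'s2.png')
im,W=cloud('wrist'); save(im,'w2.png')
E
```

```text
clock: 6.28
tcp_pos: [0.4617, -0.187, 0.2476]
orientation: [3.141, -0.001, 0.0]
contact_force: [0.8, -1.0, -0.7]
grip_width: 0.0314
gripper_force: 39.8
clock: 7.28
tcp_pos: [0.462, -0.4473, 0.2471]
orientation: [-3.141, 0.002, 0.001]
contact_force: [1.1, 0.6, -1.2]
grip_width: 0.0316
gripper_force: 39.8
[ 0.66  0.41  0.01  1.62 -0.01  1.11 -0.9 ]
```

View pics/w2.png

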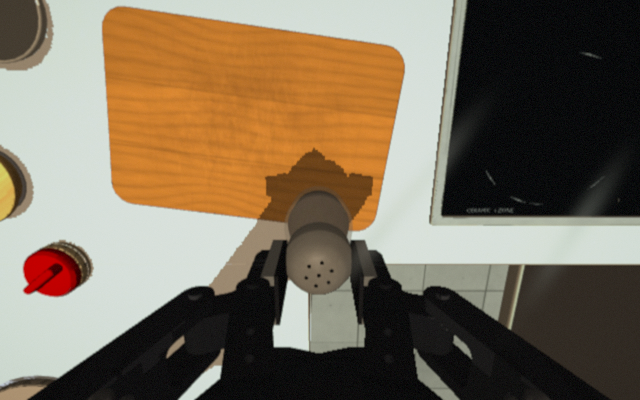

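The shaker hangs upright in the grip (cap at about (320,265)), over the board. Lowering it.

```bash
python3 -m creep '0 0 0 0 0 40 -0.4; 0 0 0 0 0 90 -0.4; 0 0 0 0 0 125 -0.4; 0 0 0 0 0 142 -0.4; 0 0 0 0 0 148 -0.4; 0 0 0 0 0 151 -0.4; 0 0 0 0 0 151 -0.4'
python3 -m creep '0 0 0 0 0 1 -0.4; 0 0 0 0 0 2 -0.4; 0 0 0 0 0 2 -0.4'
```

```text
clock: 8.25
tcp_pos: [0.4628, -0.4477, 0.0974]
orientation: [3.14, -0.0, 0.002]
contact_force: [-0.3, 0.3, -0.4]
grip_width: 0.0313
gripper_force: 39.8
clock: 8.62
tcp_pos: [0.4622, -0.4473, 0.0944]
orientation: [3.142, -0.0, 0.0]
contact_force: [-0.4, 0.1, -1.2]
grip_width: 0.0315
gripper_force: 39.8
```

```bash
python3 -m creep '0 0 0 0 0 1 -0.4; 0 0 0 0 0 1 -0.4'; python3 -m creep '0 0 0 0 0 1 -0.4; 0 0 0 0 0 1 -0.4'
```

```text
clock: 8.88
tcp_pos: [0.4621, -0.4472, 0.0931]
orientation: [-3.141, 0.0, 0.0]
contact_force: [-0.0, -0.4, -0.8]
grip_width: 0.0315
gripper_force: 39.8
clock: 9.12
tcp_pos: [0.4627, -0.4474, 0.093]
orientation: [3.141, -0.0, 0.001]
contact_force: [-0.9, 1.3, 4.9]
grip_width: 0.0311
gripper_force: 40.3
```

Touched the board with 5 N. Releasing, rising and travelling back to canister 2.

```bash
python3 -m creep '0 0 0 0 0 0 -0.1; 0 0 0 0 0 0 0.04; 0 0 0 0 0 0 0.04; 0 0 0 0 0 0 0.04; 0 0 0 0 0 -10 0.04; 0 0 0 0 0 -25 0.04; 0 0 0 0 0 -50 0.04; 0 0 0 0 0 -90 -0.8; 0 0 0 0 0 -130 -0.8; 0 0 0 0 0 -145 -0.8'
python3 -m creep '0 0 0 10 -60 0 -0.8; 0 0 0 10 -120 0 -0.8; 0 0 0 10 -180 0 -0.8; 0 0 0 10 -240 0 -0.8; 0 0 0 10 -300 0 -0.8; 0 0 0 10 -360 0 -0.8; 0 0 0 10 -420 0 -0.8; 0 0 0 10 -480 0 -0.8; 0 0 0 10 -480 0 -0.8'
python3 -m creep '0 0 0 50 -15 0 -0.8; 0 0 0 100 -40 0 -0.8; 0 0 0 150 -60 0 -0.8; 0 0 0 170 -65 20 -0.8; 0 0 0 170 -65 40 -0.8; 0 0 0 170 -65 40 -0.8'
python3 go.py .6425 .098 .103 90
python3 - <<'E'
from h import *
for n in ('top','side'):
    im,W=cloud(n); save(im,n+'3.png'); np.savez(n+'3.npz',im=im,W=W)
    q=W.reshape(-1,3); rr=np.hypot(q[:,0]-.4625,q[:,1]+.447); s=q[(rr<.05)&(q[:,2]>.03)]; print(n,len(s), s[:,2].max() if len(s) else '', s[s[:,2]>.1].mean(0).round(3) if len(s) else '')
E
```

```text
clock: 10.38
tcp_pos: [0.4633, -0.4483, 0.2414]
orientation: [3.138, -0.001, 0.007]
contact_force: [0.4, -0.1, 0.1]
grip_width: 0.0084
gripper_force: 0.0
clock: 11.5
tcp_pos: [0.4718, 0.0379, 0.2376]
orientation: [-3.14, -0.014, -0.001]
contact_force: [-0.1, -1.7, 0.2]
grip_width: 0.0088
gripper_force: 0.0
clock: 12.25
tcp_pos: [0.6401, 0.0961, 0.1948]
orientation: [3.14, -0.002, -0.008]
contact_force: [-0.1, -0.4, -0.4]
grip_width: 0.0087
gripper_force: 0.0
turn [ 8.00e-03 -3.00e-03  3.14e+00] shift [ 2.9 -2.1 91.8] | n rows 16.9
turn [ 0.002  0.005 -0.001] shift [ 2.9 -2.1 91.8] | n rows 1.5
top 238 0.1186162885543207 [ 0.463 -0.443  0.109]
side 367 0.11351350645918121 [ 0.457 -0.441  0.107]
```

```bash
python3 -m creep '0 0 0 1 -1 40 -0.8; 0 0 0 1 -1 75 -0.8; 0 0 0 1 -1 91 -0.8; 0 0 0 1 -1 91 0.06; 0 0 0 1 -1 91 0.06; 0 0 0 1 -1 91 0.06; 0 0 0 1 -1 101 0.06; 0 0 0 1 -1 111 0.06; 0 0 0 1 -1 119 0.06; 0 0 0 1 -1 119 0.06' 30
python3 -m creep '0 0 0 0 0 0 -0.4; 0 0 0 0 0 0 -0.4; 0 0 0 0 0 0 -0.4; 0 0 0 0 0 0 -0.4; 0 0 0 0 0 -10 -0.4; 0 0 0 0 0 -30 -0.4; 0 0 0 0 0 -60 -0.4; 0 0 0 0 0 -100 -0.4; 0 0 0 0 0 -150 -0.4; 0 0 0 0 0 -170 -0.4' 40
```

```text
clock: 13.6
tcp_pos: [0.6426, 0.0986, 0.077]
orientation: [3.141, -0.0, -0.003]
contact_force: [0.7, -0.0, 0.7]
grip_width: 0.0454
gripper_force: 0.0
clock: 14.85
tcp_pos: [0.645, 0.0993, 0.2539]
orientation: [-3.14, 0.0, -0.011]
contact_force: [0.5, -0.7, -1.5]
grip_width: 0.0309
gripper_force: 39.8
```

```bash
python3 -m creep '0 0 0 -20 0 0 -0.4; 0 0 0 -60 5 0 -0.4; 0 0 0 -110 20 0 -0.4; 0 0 0 -150 50 0 -0.4; 0 0 0 -170 95 0 -0.4; 0 0 0 -173 145 0 -0.4; 0 0 0 -173 195 0 -0.4; 0 0 0 -173 245 0 -0.4; 0 0 0 -173 295 0 -0.4; 0 0 0 -173 340 0 -0.4' 
python3 -m creep '0 0 0 0 35 0 -0.4; 0 0 0 0 60 0 -0.4; 0 0 0 0 75 0 -0.4; 0 0 0 0 78 10 -0.4; 0 0 0 0 78 50 -0.4; 0 0 0 0 78 95 -0.4; 0 0 0 0 78 130 -0.4; 0 0 0 0 78 148 -0.4; 0 0 0 0 78 152 -0.4; 0 0 0 0 78 152 -0.4'
```

```text
clock: 16.1
tcp_pos: [0.4703, -0.2431, 0.2501]
orientation: [3.141, -0.001, 0.004]
contact_force: [0.9, -0.3, -1.0]
grip_width: 0.031
gripper_force: 39.8
clock: 17.35
tcp_pos: [0.471, -0.3193, 0.0972]
orientation: [3.141, 0.0, 0.002]
contact_force: [-0.5, 0.4, 0.3]
grip_width: 0.0312
gripper_force: 39.9
```

```bash
python3 -m creep '0 0 0 0 0 1 -0.4; 0 0 0 0 0 2 -0.4; 0 0 0 0 0 2 -0.4';python3 -m creep '0 0 0 0 0 1 -0.4; 0 0 0 0 0 1 -0.4'; python3 -m creep '0 0 0 0 0 1 -0.4; 0 0 0 0 0 1 -0.4'
```

```text
clock: 17.73
tcp_pos: [0.4704, -0.3194, 0.0947]
orientation: [3.141, -0.0, 0.001]
contact_force: [-0.0, -0.4, -0.8]
grip_width: 0.031
gripper_force: 39.9
clock: 17.98
tcp_pos: [0.4708, -0.3195, 0.0939]
orientation: [3.141, -0.0, 0.002]
contact_force: [-0.1, -0.4, 3.8]
grip_width: 0.031
gripper_force: 40.4
clock: 18.23
tcp_pos: [0.4715, -0.3197, 0.0938]
orientation: [3.141, -0.0, 0.004]
contact_force: [-1.1, 1.3, 11.9]
grip_width: 0.0309
gripper_force: 41.2
```

```bash
python3 -m creep '0 0 0 0 0 -1 -0.4; 0 0 0 0 0 -1 0.04; 0 0 0 0 0 -1 0.04; 0 0 0 0 0 -1 0.04; 0 0 0 0 0 -10 0.04; 0 0 0 0 0 -25 0.04; 0 0 0 0 0 -50 0.04; 0 0 0 0 0 -90 0; 0 0 0 0 0 -130 0; 0 0 0 0 0 -145 0'
python3 -m creep '0 0 0 0 -60 0 0; 0 0 0 0 -120 0 0; 0 0 0 0 -180 0 0; 0 0 0 0 -200 0 0; 0 0 0 0 -200 0 0'
cat > lids.py <<'E'
from meas import *
im,W=cloud('top'); q=W.reshape(-1,3)
print('tcp',status.get_obs()['tcp_pos'].round(4))
m=(W[...,2]>.020)&(W[...,2]<.034)&(W[...,0]<.59)&(W[...,0]>.3)&(W[...,1]>-.16)&(W[...,1]<.5)
n,l,st,_=cv2.connectedComponentsWithStats(m.astype(np.uint8))
for i in range(1,n):
    if st[i,4]>150:
        f=W[l==i]; c=(f[:,:2].min(0)+f[:,:2].max(0))/2
        k=q[(np.hypot(q[:,0]-c[0],q[:,1]-c[1])<.03)&(q[:,2]>.042)&(q[:,2]<.07)]
        print('lid',c.round(4),st[i,4],'knob',k.mean(0).round(4) if len(k) else '')
for c in ((.4625,-.447),(.471,-.3195)):
    rr=np.hypot(q[:,0]-c[0],q[:,1]-c[1]); s=q[(rr<.05)&(q[:,2]>.09)]; print('shaker',len(s),s.mean(0).round(3) if len(s) else '',s[:,2].max() if len(s) else '')
E
python3 lids.py
```

```text
clock: 19.48
tcp_pos: [0.4714, -0.32, 0.2411]
orientation: [3.139, -0.001, 0.007]
contact_force: [-0.3, -0.1, -1.2]
grip_width: 0.0427
gripper_force: 0.0
clock: 20.1
tcp_pos: [0.4701, -0.1177, 0.2374]
orientation: [-3.141, -0.005, 0.0]
contact_force: [0.7, 0.0, -0.0]
grip_width: 0.0426
gripper_force: 0.0
tcp [ 0.4701 -0.1195  0.2373]
lid [0.4532 0.1341] 926 knob [0.4535 0.1337 0.0525]
lid [0.4424 0.2883] 940 knob [0.4425 0.2877 0.0511]
lid [ 0.4411 -0.0263] 916 knob [ 0.4415 -0.0262  0.0521]
shaker 130 [ 0.463 -0.441  0.107] 0.116417899463672
shaker 127 [ 0.471 -0.32   0.107] 0.11610079248384482
```

```bash
python3 go.py .4413 .031 .17 0 40 90
```

```text
turn [-0.546 -0.546 -1.5  ] shift [ -28.7 -150.5   67.3] | n rows 9.1
turn [-0.546  0.546  1.502] shift [ -28.7 -150.5   67.3] | n rows 9.1
```

```bash
python3 -m creep '-0.546 -0.546 -1.5 -29 -150 67 0; -0.546 -0.546 -1.5 -29 -150 67 0; -0.546 -0.546 -1.5 -29 -150 67 0; -0.546 -0.546 -1.5 -29 -150 67 0; -0.546 -0.546 -1.5 -29 -150 67 0; -0.546 -0.546 -1.5 -29 -150 67 0; -0.546 -0.546 -1.5 -29 -150 67 0; -0.546 -0.546 -1.5 -29 -150 67 0; -0.546 -0.546 -1.5 -29 -150 67 0; -0.546 -0.546 -1.5 -29 -150 67 0'; python3 go.py .4413 .031 .115 0 40 90; python3 -c "
from h import *
print(status.get_obs()['joints'].round(2))"
```

```text
clock: 21.4
tcp_pos: [0.441, 0.0302, 0.1696]
orientation: [1.819, 1.816, -0.664]
contact_force: [0.1, -0.4, 0.3]
grip_width: 0.0426
gripper_force: 0.0
turn [-0.003  0.    -0.001] shift [35.7  0.4 41.2] | n rows 0.9
turn [0.    0.004 3.141] shift [35.7  0.4 41.2] | n rows 16.9
[-0.25  0.42 -0.45  2.06  0.71  1.32 -1.12]
```

```bash
python3 -m creep '0 0 0 36 0 41 0; 0 0 0 36 0 41 0; 0 0 0 36 0 80 0; 0 0 0 36 0 115 0; 0 0 0 36 0 133 0; 0 0 0 36 0 141 0; 0 0 0 36 0 141 0'; python3 go.py .4413 -.033 .038 0 40 90
python3 -c "
from h import *
im,W=cloud('side'); save(cv2.resize(im[210:310,250:390],None,fx=4,fy=4),'s4.png')"
```

```text
clock: 22.28
tcp_pos: [0.4419, -0.032, 0.0397]
orientation: [1.819, 1.815, -0.66]
contact_force: [0.2, 0.4, -0.3]
grip_width: 0.0425
gripper_force: 0.0
turn [-0.    -0.001 -0.002] shift [ 0.4 -0.6  1.9] | n rows 0.0
turn [-1.000e-03  0.000e+00  3.139e+00] shift [ 0.4 -0.6  1.9] | n rows 16.9
```

View pics/s4.png

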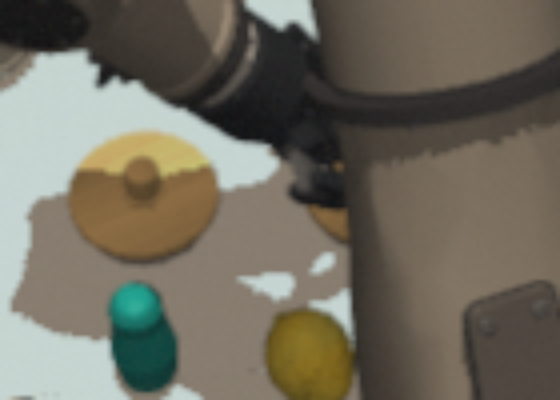

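The view is mostly blocked by the arm (only the fingers at about (310,180) show). I'll close and check by the width.

```bash
python3 -m creep '0 0 0 0 0 2 -0.6; 0 0 0 0 0 2 -0.6; 0 0 0 0 0 2 -0.6; 0 0 0 0 0 2 -0.6; 0 0 0 0 0 2 -0.6; 0 0 0 -6 0 -5 -0.6; 0 0 0 -26 0 -29 -0.6; 0 0 0 -52 0 -59 -0.6; 0 0 0 -52 0 -59 -0.6' 60; python3 lids.py
```

```text
clock: 23.45
tcp_pos: [0.4425, -0.0338, 0.1201]
orientation: [1.819, 1.814, -0.655]
contact_force: [-0.3, 0.6, -1.3]
grip_width: 0.0216
gripper_force: 58.8
tcp [ 0.4418 -0.034   0.1188]
lid [0.4436 0.3046] 516 knob [0.4427 0.2877 0.0514]
shaker 129 [ 0.463 -0.442  0.107] 0.1172240073657167
shaker 129 [ 0.472 -0.32   0.106] 0.11658932170652578
```

```bash
python3 -m creep '0 0 0 -28 0 -34 -0.6; 0 0 0 -40 40 -22 -0.6; 0 0 0 -48 75 -17 -0.6; 0 0 0 -48 98 -17 -0.6; 0 0 0 -48 98 -17 -0.6; 0 0 0 -48 98 -17 -0.6'
python3 - <<'E'
from h import *
o=status.get_obs(); print(o['tcp_pos'],o['joints'].round(2))
p=o['tcp_pos']; im,W=cloud('wrist'); save(im,'w5.png')
q=W.reshape(-1,3); d=q-p
f=q[(np.hypot(d[:,0],d[:,1]-.007)<.055)&(np.abs(d[:,2]+.013)<.02)]
for _ in range(3):
    A=np.c_[f[:,:2]-p[:2]-[0,.007],np.ones(len(f))]; c,*_=np.linalg.lstsq(A,f[:,2],rcond=None); f=f[np.abs(A@c-f[:,2])<.004]
print(len(f),'slopes',c[:2].round(3),'flange top rel tcp',c[2]-p[2], 'extent',f.min(0),f.max(0))
E
```

```text
clock: 24.25
tcp_pos: [0.5379, -0.0601, 0.1607]
orientation: [1.817, 1.817, -0.664]
contact_force: [-0.0, 0.2, -1.4]
grip_width: 0.0216
gripper_force: 59.0
[ 0.53786919 -0.06008423  0.16071383] [-0.11  0.5  -0.34  1.94  0.83  1.25 -0.94]
14937 slopes [-0.003 -0.03 ] flange top rel tcp -0.012444576065768598 extent [ 0.4855161  -0.07511852  0.14274569] [ 5.88214024e-01 -1.75580436e-04  1.51958268e-01]
```

View pics/w5.png

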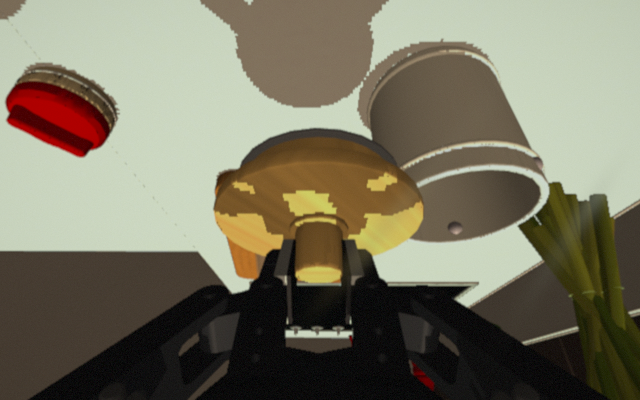

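The lid is held level (flange at about (320,190)), with canister 3 at (460,150) free in front of it. Moving over its mouth, below the leaves.

```bash
python3 -m creep '0 0 0 -8 25 7 -0.6; 0 0 0 -18 55 15 -0.6; 0 0 0 -26 78 22 -0.6; 0 0 0 -33 92 27 -0.6; 0 0 0 -33 96 28 -0.6; 0 0 0 -33 96 28 -0.6'
python3 - <<'E'
from h import *
o=status.get_obs(); p=o['tcp_pos']; print(p,o['contact_force'])
im,W=cloud('wrist'); save(im,'w6.png'); q=W.reshape(-1,3); d=q-p
f=q[(np.hypot(d[:,0],d[:,1]-.007)<.07)&(np.abs(d[:,2]+.0125)<.004)]; print('flange x',f[:,0].min(),f[:,0].max(),'y',f[:,1].max())
g=q[(np.abs(q[:,2]-.116)<.003)&(np.hypot(q[:,0]-.633,q[:,1]+.095)<.06)]; print('rim',len(g),g.min(0) if len(g) else '',g.max(0) if len(g) else '')
E
```

```text
clock: 25.05
tcp_pos: [0.6345, -0.1029, 0.1611]
orientation: [1.818, 1.817, -0.661]
contact_force: [-0.2, 0.3, -1.0]
grip_width: 0.0218
gripper_force: 59.0
[ 0.63453762 -0.10287572  0.16112783] [-0.17338015  0.30671266 -0.96824976]
flange x 0.5824053053052055 0.6851442100678211 y -0.042886577460919666
rim 2853 [ 0.58125769 -0.09692762  0.11300208] [ 0.68414798 -0.04229175  0.11719303]
```

```bash
python3 -m creep '0 0 0 5 -1 6 -0.6; 0 0 0 8 -1 9 -0.6; 0 0 0 10 -1 11 -0.6; 0 0 0 10 -1 11 -0.6'; python3 -m creep '0 0 0 2 0 2 -0.6; 0 0 0 4 0 4 -0.6; 0 0 0 4 0 4 -0.6' ; python3 -m creep '0 0 0 1 0 1 -0.6; 0 0 0 2 0 3 -0.6; 0 0 0 2 0 3 -0.6'
```

```text
clock: 25.6
tcp_pos: [0.6341, -0.1027, 0.1463]
orientation: [1.818, 1.816, -0.661]
contact_force: [0.2, 1.5, -1.6]
grip_width: 0.0217
gripper_force: 59.0
clock: 25.98
tcp_pos: [0.634, -0.1025, 0.1404]
orientation: [1.818, 1.817, -0.662]
contact_force: [-0.0, -0.5, -2.1]
grip_width: 0.0218
gripper_force: 59.0
clock: 26.35
tcp_pos: [0.6339, -0.1028, 0.1369]
orientation: [1.818, 1.817, -0.662]
contact_force: [-0.9, -0.2, -1.9]
grip_width: 0.0218
gripper_force: 58.9
```

```bash
python3 -m creep '0 0 0 1 0 1 -0.6; 0 0 0 1 0 1 -0.6' ;python3 -m creep '0 0 0 1 0 1 -0.6; 0 0 0 1 0 1 -0.6'; python3 - <<'E'
from h import *
o=status.get_obs(); p=o['tcp_pos']
im,W=cloud('wrist'); save(im,'w7.png'); q=W.reshape(-1,3); d=q-p
f=q[(np.hypot(q[:,0]-.633,q[:,1]+.095)<.048)&(np.abs(q[:,2]-.124)<.02)]
f=f[np.hypot(f[:,0]-.633,f[:,1]+.095)>.02]
for _ in range(3):
    A=np.c_[f[:,:2]-[.633,-.095],np.ones(len(f))]; c,*_=np.linalg.lstsq(A,f[:,2],rcond=None); f=f[np.abs(A@c-f[:,2])<.003]
print(len(f),'slopes',c[:2].round(3),'flange top z',c[2])
E
```

```text
clock: 26.6
tcp_pos: [0.6342, -0.1027, 0.1363]
orientation: [1.818, 1.815, -0.661]
contact_force: [-2.7, 1.1, 2.8]
grip_width: 0.0216
gripper_force: 59.5
clock: 26.85
tcp_pos: [0.6342, -0.1027, 0.1363]
orientation: [1.818, 1.814, -0.662]
contact_force: [-5.1, 3.3, 11.1]
grip_width: 0.0216
gripper_force: 60.2
10513 slopes [-0.    -0.001] flange top z 0.1234364750637724
```

View pics/w7.png

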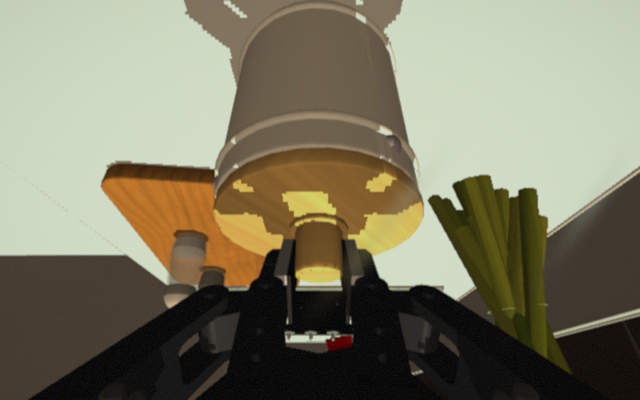

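The lid sits flat on canister 3 (flange top 123.4 mm, slopes about 0). Releasing and backing out along the tool.

```bash
python3 -m creep '0 0 0 -1 0 -1 -0.6; 0 0 0 -1 0 -1 0; 0 0 0 -1 0 -1 0; 0 0 0 -1 0 -1 0; 0 0 0 -1 0 -15 0; 0 0 0 -1 0 -45 0; 0 0 0 -1 -15 -85 0; 0 0 0 -1 -60 -110 0; 0 0 0 -1 -110 -120 0; 0 0 0 -1 -150 -120 0' 
python3 go.py .4425 .288 .2 90; python3 go.py .4535 .134 .2 90; python3 lids.py; python3 - <<'E'
from h import *
im,W=cloud('side'); q=W.reshape(-1,3); 
for c in ((.633,-.095),):
    f=q[(np.hypot(q[:,0]-c[0],q[:,1]-c[1])<.048)&(np.abs(q[:,2]-.124)<.012)]; print(len(f),np.median(f[:,2]) if len(f) else '')
E
```

```text
clock: 28.15
tcp_pos: [0.4832, -0.0243, 0.2284]
orientation: [1.816, 1.817, -0.657]
contact_force: [-0.7, -0.3, -0.3]
grip_width: 0.0426
gripper_force: 0.0
turn [-0.543  0.547 -1.501] shift [ 257.8  -40.3 -178.7] | n rows 9.1
turn [0.548 0.543 1.502] shift [ 257.8  -40.3 -178.7] | n rows 9.1
turn [-0.543  0.547 -1.501] shift [139.7 -29.5 -79.9] | n rows 9.1
turn [0.548 0.543 1.502] shift [139.7 -29.5 -79.9] | n rows 9.1
tcp [ 0.4785 -0.0249  0.228 ]
lid [0.4219 0.1131] 158 knob 
shaker 126 [ 0.463 -0.442  0.107] 0.11487807433060097
shaker 127 [ 0.472 -0.32   0.107] 0.11667244710792393
64 0.12352647353974444
```

```bash
python3 go.py .4535 .134 .16 0
```

```text
turn [0.    0.699 0.002] shift [165.7 -27.4 -50.2] | n rows 3.8
turn [-1.074  0.    -2.95 ] shift [165.7 -27.4 -50.2] | n rows 16.9
```

```bash
python3 -m creep '0 0.7 0 166 -27 -50 0; 0 0.7 0 166 -27 -50 0; 0 0.7 0 166 -27 -50 0; 0 0.7 0 166 -27 -50 0; 0 0.7 0 166 -27 -50 0; 0 0.7 0 166 -27 -50 0'
cat > wl.py <<'E'
from meas import *
o=status.get_obs(); p=o['tcp_pos']; print('tcp',p.round(4),o['joints'].round(2))
im,W=cloud('wrist'); q=W.reshape(-1,3)
m=(W[...,2]>.020)&(W[...,2]<.033)&(W[...,0]<.59)&(W[...,1]>-.16)
n,l,st,_=cv2.connectedComponentsWithStats(m.astype(np.uint8))
for i in range(1,n):
    if st[i,4]>1500:
        f=W[l==i]; print('lid flange lo',f.min(0)[:2].round(4),'hi',f.max(0)[:2].round(4),st[i,4])
        c=(f[:,:2].min(0)+f[:,:2].max(0))/2
        k=q[(np.hypot(q[:,0]-c[0],q[:,1]-c[1])<.03)&(q[:,2]>.047)&(q[:,2]<.056)]
        if len(k): print('  knob top centre',((k.min(0)+k.max(0))/2).round(4),len(k))
E
python3 wl.py
```

```text
clock: 29.0
tcp_pos: [0.4581, 0.1337, 0.1592]
orientation: [2.222, 2.22, 0.002]
contact_force: [0.1, 1.0, 0.2]
grip_width: 0.0426
gripper_force: 0.0
tcp [0.4581 0.1337 0.1592] [ 0.08  0.3  -0.58  2.06  0.22  0.84 -0.62]
lid flange lo [0.3919 0.2367] hi [0.4944 0.2839] 6415
  knob top centre [0.4426 0.277  0.0483] 7
lid flange lo [0.4012 0.0825] hi [0.5043 0.186 ] 8950
  knob top centre [0.453  0.1347 0.0505] 585
```

```bash
python3 -m creep '0 0 0 0 0 40 0; 0 0 0 0 0 80 0; 0 0 0 0 0 90 0; 0 0 0 0 0 90 0'; python3 go.py .453 .1345 .030 0
```

```text
clock: 29.55
tcp_pos: [0.4574, 0.1345, 0.0688]
orientation: [-2.219, -2.221, -0.002]
contact_force: [0.5, 0.1, 0.1]
grip_width: 0.0428
gripper_force: 0.0
turn [-0.    -0.002  0.001] shift [-0.1 -4.4 38.8] | n rows 0.6
turn [ 3.000e-03 -1.000e-03 -3.141e+00] shift [-0.1 -4.4 38.8] | n rows 16.9
```

```bash
python3 -m creep '0 0 0 0 -4 10 0; 0 0 0 0 -4 25 0; 0 0 0 0 -4 35 0; 0 0 0 0 -4 39 0; 0 0 0 0 -4 39 -0.6; 0 0 0 0 -4 39 -0.6; 0 0 0 0 -4 39 -0.6; 0 0 0 0 -4 39 -0.6; 0 0 0 0 -4 39 -0.6' 60;  python3 -m creep '0 0 0 0 0 -10 -0.6; 0 0 0 0 0 -40 -0.6; 0 0 0 0 0 -80 -0.6; 0 0 0 0 0 -120 -0.6; 0 0 0 0 0 -145 -0.6; 0 0 0 0 0 -145 -0.6'; python3 go.py .6437 .0979 .17 0
```

```text
clock: 30.68
tcp_pos: [0.4535, 0.1335, 0.0298]
orientation: [-2.222, -2.219, -0.003]
contact_force: [-0.7, -1.0, -0.8]
grip_width: 0.0219
gripper_force: 58.7
clock: 31.42
tcp_pos: [0.4547, 0.1337, 0.177]
orientation: [2.222, 2.219, 0.009]
contact_force: [0.2, -0.1, -1.2]
grip_width: 0.0221
gripper_force: 58.9
turn [ 0.005 -0.003 -0.001] shift [-35.6 189.    7.8] | n rows 3.1
turn [-0.005 -0.008  3.14 ] shift [-35.6 189.    7.8] | n rows 16.9
```

```bash
python3 -m creep '0 0 0 -8 45 0 -0.6; 0 0 0 -18 95 0 -0.6; 0 0 0 -27 145 0 -0.6; 0 0 0 -34 178 0 -0.6; 0 0 0 -36 189 5 -0.6; 0 0 0 -36 189 15 -0.6; 0 0 0 -36 189 20 -0.6; 0 0 0 -36 189 20 -0.6'
cat > fl.py <<'E'
import sys
from h import *
cx,cy=map(float,sys.argv[1:3])
o=status.get_obs(); p=o['tcp_pos']; print('tcp',p.round(4))
im,W=cloud('wrist'); q=W.reshape(-1,3); rr=np.hypot(q[:,0]-cx,q[:,1]-cy)
f=q[(rr<.065)&(np.abs(q[:,2]-(p[2]-.004))<.006)]
print('flange',len(f),'x',f[:,0].min().round(4),f[:,0].max().round(4),'y',f[:,1].min().round(4),f[:,1].max().round(4),'z',np.median(f[:,2]).round(4))
g=f[np.hypot(*(f[:,:2]-[cx,cy]).T)>.02]; A=np.c_[g[:,:2]-[cx,cy],np.ones(len(g))]; print('slopes',np.linalg.lstsq(A,g[:,2],rcond=None)[0].round(4))
g=q[(np.abs(q[:,2]-.1155)<.0025)&(rr<.058)]
if len(g): print('rim',len(g),g.min(0).round(4),g.max(0).round(4))
E
python3 fl.py .6437 .0979
```

```text
clock: 32.42
tcp_pos: [0.641, 0.0975, 0.1541]
orientation: [-2.22, -2.22, -0.0]
contact_force: [-0.4, 0.2, -1.0]
grip_width: 0.022
gripper_force: 59.0
tcp [0.641  0.0975 0.1541]
flange 19923 x 0.5883 0.6919 y 0.0469 0.1503 z 0.1495
slopes [-0.0012 -0.0028  0.1495]
rim 657 [0.6177 0.1229 0.113 ] [0.6888 0.1496 0.1173]
```

```bash
python3 -m creep '0 0 0 -1 3.5 2 -0.6; 0 0 0 -1 3.5 7 -0.6; 0 0 0 -1 3.5 11 -0.6; 0 0 0 -1 3.5 14 -0.6; 0 0 0 -1 3.5 14 -0.6'; python3 -m creep '0 0 0 0 0 3 -0.6; 0 0 0 0 0 5 -0.6; 0 0 0 0 0 5 -0.6' ; python3 -m creep '0 0 0 0 0 2 -0.6; 0 0 0 0 0 4 -0.6; 0 0 0 0 0 4 -0.6'; python3 -m creep '0 0 0 0 0 2 -0.6; 0 0 0 0 0 3 -0.6; 0 0 0 0 0 3 -0.6'
```

```text
clock: 33.1
tcp_pos: [0.6457, 0.0961, 0.1403]
orientation: [-2.221, -2.219, -0.002]
contact_force: [0.2, -0.8, -1.4]
grip_width: 0.0219
gripper_force: 59.0
clock: 33.48
tcp_pos: [0.6456, 0.0962, 0.1355]
orientation: [-2.221, -2.219, -0.002]
contact_force: [-1.5, 0.3, -1.1]
grip_width: 0.0219
gripper_force: 59.0
clock: 33.85
tcp_pos: [0.6457, 0.096, 0.1312]
orientation: [-2.221, -2.219, -0.002]
contact_force: [-0.7, 0.4, -2.8]
grip_width: 0.0221
gripper_force: 58.9
clock: 34.22
tcp_pos: [0.6456, 0.0961, 0.1283]
orientation: [-2.221, -2.219, -0.002]
contact_force: [-1.1, 0.5, -2.3]
grip_width: 0.022
gripper_force: 58.8
```

```bash
python3 -m creep '0 0 0 0 0 1 -0.6; 0 0 0 0 0 1 -0.6'; python3 -m creep '0 0 0 0 0 1 -0.6; 0 0 0 0 0 1 -0.6'; python3 fl.py .6437 .0979
```

```text
clock: 34.48
tcp_pos: [0.6459, 0.0962, 0.1279]
orientation: [-2.222, -2.219, -0.003]
contact_force: [-2.7, 1.0, -0.1]
grip_width: 0.0215
gripper_force: 59.1
clock: 34.72
tcp_pos: [0.6459, 0.0962, 0.1278]
orientation: [-2.222, -2.22, -0.002]
contact_force: [-4.5, -1.4, 7.2]
grip_width: 0.0223
gripper_force: 59.9
tcp [0.6459 0.0962 0.1278]
flange 19948 x 0.5937 0.6971 y 0.0456 0.1489 z 0.1233
slopes [-0.     -0.0024  0.1233]
rim 411 [0.5967 0.1181 0.113 ] [0.6791 0.1496 0.1179]
```

Seated (flange top 123.3 mm, level). On to the last lid.

```bash
python3 -m creep '0 0 0 0 0 -1 -0.6; 0 0 0 0 0 -1 0; 0 0 0 0 0 -1 0; 0 0 0 0 0 -1 0; 0 0 0 0 0 -15 0; 0 0 0 0 0 -50 0; 0 0 0 30 -40 -65 0; 0 0 0 70 -95 -65 0; 0 0 0 110 -150 -65 0; 0 0 0 150 -190 -50 0'
python3 -m creep '0 0 0 40 -10 20 0; 0 0 0 40 -10 40 0; 0 0 0 40 -10 40 0; 0 0 0 40 -10 40 0'; python3 wl.py
```

```text
clock: 36.02
tcp_pos: [0.4601, 0.2432, 0.1804]
orientation: [2.223, 2.219, 0.008]
contact_force: [0.1, 1.0, -1.2]
grip_width: 0.0431
gripper_force: 0.0
clock: 36.52
tcp_pos: [0.4516, 0.2817, 0.1395]
orientation: [-2.223, -2.218, -0.005]
contact_force: [-0.6, -0.1, -0.3]
grip_width: 0.0427
gripper_force: 0.0
tcp [0.4516 0.2817 0.1395] [-0.19  0.42 -0.6   1.95  0.31  0.86 -0.95]
lid flange lo [0.3915 0.2376] hi [0.4946 0.3404] 10398
  knob top centre [0.4431 0.2893 0.0501] 696
```

```bash
python3 -m creep '0 0 0 7 -8 30 0; 0 0 0 7 -8 60 0; 0 0 0 7 -8 70 0; 0 0 0 7 -8 70 0'; python3 go.py .443 .289 .030 0
```

```text
clock: 37.08
tcp_pos: [0.4433, 0.2888, 0.0688]
orientation: [-2.223, -2.219, -0.003]
contact_force: [0.0, -0.3, -0.3]
grip_width: 0.0428
gripper_force: 0.0
turn [ 0.    -0.002 -0.002] shift [ 0.1 -0.3 38.8] | n rows 0.6
turn [-3.00e-03 -1.00e-03  3.14e+00] shift [ 0.1 -0.3 38.8] | n rows 16.9
```

```bash
python3 -m creep '0 0 0 0 0 15 0; 0 0 0 0 0 30 0; 0 0 0 0 0 39 0; 0 0 0 0 0 39 0; 0 0 0 0 0 39 -0.6; 0 0 0 0 0 39 -0.6; 0 0 0 0 0 39 -0.6; 0 0 0 0 0 39 -0.6; 0 0 0 0 0 39 -0.6' 60;  python3 -m creep '0 0 0 0 0 -10 -0.6; 0 0 0 0 0 -40 -0.6; 0 0 0 0 0 -80 -0.6; 0 0 0 0 0 -120 -0.6; 0 0 0 0 0 -145 -0.6; 0 0 0 0 0 -145 -0.6'; python3 go.py .6288 .2555 .155 0
```

```text
clock: 38.2
tcp_pos: [0.4431, 0.2894, 0.0299]
orientation: [-2.222, -2.219, -0.004]
contact_force: [-1.2, -0.0, 5.5]
grip_width: 0.0218
gripper_force: 59.0
clock: 38.95
tcp_pos: [0.4437, 0.2893, 0.1764]
orientation: [-2.223, -2.22, -0.009]
contact_force: [-0.5, 0.4, -1.5]
grip_width: 0.0219
gripper_force: 58.9
turn [ 0.004 -0.004 -0.001] shift [-33.7 185.   22. ] | n rows 3.1
turn [-0.006 -0.006  3.14 ] shift [-33.7 185.   22. ] | n rows 16.9
```

```bash
python3 -m creep '0 0 0 -8 45 0 -0.6; 0 0 0 -18 95 0 -0.6; 0 0 0 -27 140 0 -0.6; 0 0 0 -32 175 0 -0.6; 0 0 0 -34 186 5 -0.6; 0 0 0 -34 186 15 -0.6; 0 0 0 -34 186 20 -0.6; 0 0 0 -34 186 20 -0.6; 0 0 0 -34 186 20 -0.6'; python3 fl.py .6288 .2555
```

```text
clock: 40.08
tcp_pos: [0.6283, 0.2551, 0.1549]
orientation: [-2.221, -2.22, -0.003]
contact_force: [0.5, -0.9, -0.9]
grip_width: 0.0221
gripper_force: 59.0
tcp [0.6283 0.2551 0.1549]
flange 19574 x 0.5759 0.6792 y 0.203 0.3068 z 0.1502
slopes [ 1.000e-04 -2.600e-03  1.502e-01]
rim 991 [0.589  0.2818 0.1131] [0.6737 0.3077 0.1172]
```

Lid centre (0.6276, 0.2549) against canister (0.6288, 0.2555): press down.

```bash
python3 -m creep '0 0 0 0.5 1 4 -0.6; 0 0 0 0.5 1 8 -0.6; 0 0 0 0.5 1 12 -0.6; 0 0 0 0.5 1 15 -0.6; 0 0 0 0.5 1 18 -0.6; 0 0 0 0.5 1 21 -0.6; 0 0 0 0.5 1 24 -0.6; 0 0 0 0.5 1 26 -0.6; 0 0 0 0.5 1 26 -0.6'; python3 -m creep '0 0 0 0 0 1 -0.6; 0 0 0 0 0 1 -0.6'; python3 -m creep '0 0 0 0 0 1 -0.6; 0 0 0 0 0 1 -0.6';  python3 fl.py .6288 .2555
```

```text
clock: 41.25
tcp_pos: [0.6296, 0.2551, 0.1282]
orientation: [-2.222, -2.219, -0.002]
contact_force: [0.1, 0.6, -2.4]
grip_width: 0.022
gripper_force: 58.8
clock: 41.5
tcp_pos: [0.6296, 0.2552, 0.128]
orientation: [-2.222, -2.219, -0.003]
contact_force: [-1.8, 0.1, 4.5]
grip_width: 0.0217
gripper_force: 59.3
clock: 41.75
tcp_pos: [0.6297, 0.2552, 0.128]
orientation: [-2.222, -2.22, -0.003]
contact_force: [-5.5, -1.7, 10.3]
grip_width: 0.0218
gripper_force: 60.0
tcp [0.6297 0.2552 0.128 ]
flange 19573 x 0.5775 0.6807 y 0.2031 0.307 z 0.1233
slopes [ 1.000e-04 -2.500e-03  1.233e-01]
rim 427 [0.5881 0.2852 0.113 ] [0.6715 0.3076 0.1179]
```

```bash
python3 -m creep '0 0 0 0 0 -1 -0.6; 0 0 0 0 0 -1 0; 0 0 0 0 0 -1 0; 0 0 0 0 0 -1 0; 0 0 0 0 0 -15 0; 0 0 0 0 0 -50 0; 0 0 0 0 -40 -90 0; 0 0 0 -20 -95 -120 0; 0 0 0 -40 -150 -130 0; 0 0 0 -60 -180 -130 0'
python3 -m creep '0 0 0 0 0 0 0; 0 0 0 0 0 0 0'
python3 - <<'E'
from h import *
for n in ('top','side'):
    im,W=cloud(n); q=W.reshape(-1,3); save(im,n+'_end.png')
    for c in ((.6288,.2555),(.6437,.0979),(.633,-.095)):
        f=q[(np.hypot(q[:,0]-c[0],q[:,1]-c[1])<.046)&(q[:,2]>.1)&(q[:,2]<.16)]; rr=np.hypot(f[:,0]-c[0],f[:,1]-c[1]); g=f[(rr>.02)&(f[:,2]<.135)]
        print(n,c,len(g),np.percentile(g[:,2],[5,50,95]).round(4) if len(g) else '','knob top',np.percentile(f[:,2],99).round(4) if len(f) else '')
E
```

```text
clock: 43.05
tcp_pos: [0.4476, 0.1954, 0.2583]
orientation: [2.22, 2.222, 0.006]
contact_force: [0.4, 1.1, 0.7]
grip_width: 0.0428
gripper_force: 0.0
clock: 43.3
tcp_pos: [0.4505, 0.1955, 0.2573]
orientation: [-2.223, -2.22, -0.006]
contact_force: [0.1, 0.1, 0.2]
grip_width: 0.0429
gripper_force: 0.0
top (0.6288, 0.2555) 735 [0.1204 0.1245 0.1284] knob top 0.153
top (0.6437, 0.0979) 710 [0.1202 0.1247 0.1291] knob top 0.1532
top (0.633, -0.095) 493 [0.1206 0.1247 0.1288] knob top 0.151
side (0.6288, 0.2555) 321 [0.1207 0.1239 0.1271] knob top 0.1516
side (0.6437, 0.0979) 436 [0.1206 0.1241 0.1272] knob top 0.1518
side (0.633, -0.095) 421 [0.1208 0.1241 0.1276] knob top 0.1524
```

View pics/side_end.png

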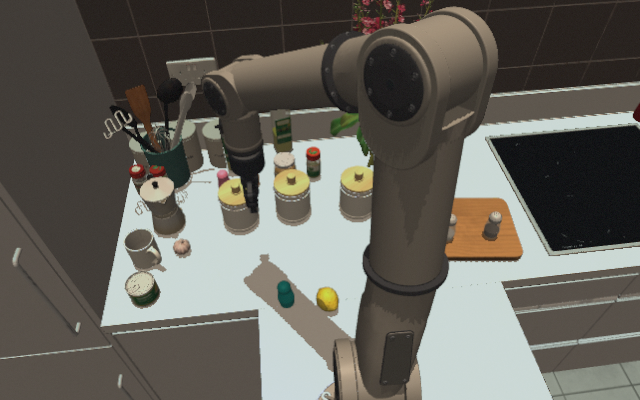

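View pics/top_end.png

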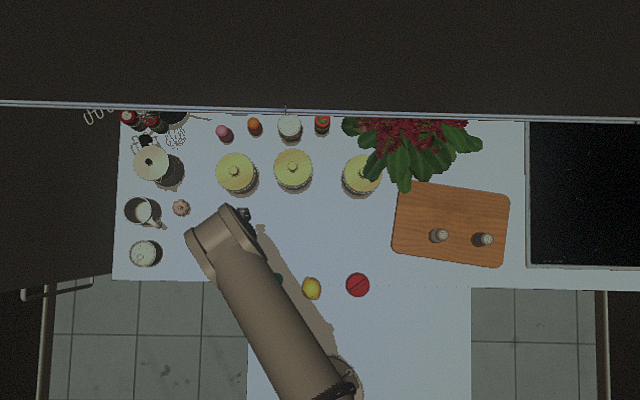

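All three canisters are closed (side view (238,195), (292,183), (357,180)), and both shakers stand upright on the board (top view (440,234), (484,239)). The robot is clear and touching nothing.

```bash
python3 -c "
from bench import r
print(r.hand_in())"
```

```text
the job is handed in; nothing more can be done
None
```

The job is handed in: both shakers that were present stand upright on the board, and all three canisters (canister_3 was empty) are closed with their lids snapped home, after about 43 s on the robot's clock.

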